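# Unlock the carton clamp and pump it until it pinches the carton

## Robot

A 6-joint arm with a two-finger parallel gripper is mounted at the origin on a cart in front of the work surface, level with it; the furniture and walls round the work are solid. World frame = base frame: x ahead of the robot, y to its left, z up, the work surface at z = 0. Lengths are in mm, angles in rad, forces in N, time in s.
With the tool pointing down it reaches from about 225 to 875 mm from the base axis. Payload 3.4 kg.
Tool frame: the origin (TCP) lies midway between the tips of the shut fingers; the grasp point (between the pads) lies 19 mm behind it (arm.tcp_to_grasp is the distance from the TCP to the grasp point, in mm); z points along the fingers, y is the line along which they close (so a half turn about z gives the same grasp; the last joint's range is limited). The gripper opens to 85 mm and grips with 20 to 120 N. Pads are 22 mm wide; open, the fingers measure 114 mm over their backs; the gripper's body (76 mm by 85 mm) begins 54 mm behind the grasp point. The pads swing forward as they close: fully open they stand 13 mm farther back than shut.
Start: joints at [1.026, 0.276, 1.505, -0, 1.361, -0.121], TCP at [236.478, 524.161, 193.928] pointing down, gripper open.
Joint ranges: [-2.89, 2.89], [-0.75, 2.08], [0.22, 2.7], [-1.18, 4.32], [0.11, 2.71], [-2.7, 2.7]. Speed limits (rad/s): [2.57, 2.57, 3.14, 3.14, 3.14, 3.14].

## Interface

Orientations are given as a unit quaternion [x, y, z, w].
In Python, from workcell import status, eyes, job, nets, arm gives the robot as it stands.
- The arm moves only by the tool servo_tool, never from a script. Its argument "increments" is a list of rows, each a list of 3 entries, a list of its own where there are three numbers: the shift along the tool's x, y, z in m, then the turn about the tool's z in rad, then the finger opening in m, from 0 to 0.0854. In form: [[[tx, ty, tz], spin, fingers], ...]. A call has 1 to 10 rows; each row is the pose to reach, as a shift and turn from the pose commanded when the call began, along the tool's axes at that moment; what a row does not reach only later rows make up. A row lasts 1/8 s, in which the tool goes at most 62.5 mm and 10.7 degrees, less where a joint would pass 70% of its speed; a pose out of reach is approached as far as the arm can. A call with a gripper value outside its range is refused whole. The fingers move at their own pace and stop on an object; the grip force is fixed at half the most. Time passes only in rows, so rows that repeat a pose let the fingers close. It gives the time, the measured TCP pose, the force, the opening and the grip force at its end, in the units of the state.
- status.get_state(): the state, without advancing time (a new reading comes with each control period).
- eyes.camera(name): name is "scene" or "top"; returns a dict with "img" (384x512x3 uint8, red, green, blue), "fx", "fy", "cx", "cy" (pixels), "position" and "rotation" of the camera in the world. Camera axes: x right, y down, z forward; pixel columns grow to the right and rows downward; lengths in mm; the calibration is good to about 2 mm. A picture is of the moment at which its call begins. There is no depth.
- job.close_job(): hands the job in; it is judged then, once.
Trained networks look in a picture, given as the dict that the camera call returned (one of the last four; its "shot" number tells which), for a name from the list of things; names that differ only in an ending like _2 or _b are one class to them, and where a whole thing is asked for, a point or a joint stands for the part that bears it (a point fixed in the world has none). Each returns a list of dicts, best first, with "conf" (0 to 1); they miss things now and then, are a little off and sometimes report something else, mostly with a low value. They report only what shows in the picture. A call takes as long as a camera call.
- nets.regions_of(thing, picture): "mask" (384x512 bool, what is visible of it) and "point" ([column, row] as shares, 0 to 1, of the picture: columns of its width, rows of its height, amid what is visible of it).
- nets.place_of(thing, picture): "point" ([column, row] as shares, 0 to 1, of the picture: columns of its width, rows of its height: a listed point, or the origin of a listed thing).
The state is a dict: "time_s": time; "qpos": joint angles; "joint_vel": joint speeds; "joint_efforts": joint torques, N m; "ee_pos": TCP position; "tcp_rot": TCP orientation; "wrist_force": force on the tool from outside, world axes, zero at the start; "torque": the same for the moment, N m; "gripper_width": finger opening in mm; "gripper_force": force on a finger pad.
Only numpy, scipy, OpenCV 4.12 (cv2) and the standard library are available. Lean on these libraries where they do the work, as an engineer would, in place of code of your own. Each camera call takes 0.05 s, during which the arm holds its last target. There are 200 camera calls.

## Task

Pinch the white carton in the hand-pumped clamp while its glued flaps set: first slide the yellow transport lock fully to its unlocked end (the green mark), then pump the orange trigger towards the black handle, stroke by stroke, until the jaw has pushed the carton against the fixed stop and the jaw's sprung pad is pressed about half way in. Never press the pad nearly all the way in, which crushes the carton; work the clamp by its trigger only (do not touch jaw, bar or carton with the robot) and leave the tape roll and the screwdriver where they lie. Finish while still holding the trigger squeezed with the fingers, because the pressure is lost when it is let go.

Things in the scene. Friction and masses are not known exactly. Their poses are not given: they have to be found in the camera images.
- clamp: Clamp fixed to the bench. Origin on the bench under the trigger; y along the bar from handle to stop, x across, z up. Sizes in mm: base plate 110 wide, 12 thick, y -65 to +290; blue housing 70 wide, y -58 to +112, top z 68; black fixed handle 24 wide (x), y -47 to -29, top z 144; bar 14 x 12 at z 34, out behind to y -127 with the jaw fully back.
- lock_slide (a joint): Transport lock, m: 0 = locked (knob at the red mark), 0.030 = unlocked end stop (knob at the green mark). It slides along the clamp's -x direction with about 1.5 N friction and stays where it is left. Below about 0.024 a tongue inside blocks the trigger.
- lock_knob (a point): Middle of the yellow upright lock knob, 15 mm thick round, from z 70 to 102 mm above the bench (this point at 88); it lies at y +92 in the clamp's frame and x +15 when locked, x -15 when unlocked. Can be pinched from above or pushed.
- trigger_angle (a joint): Trigger angle, rad: 0 = rest, 0.40 = fully squeezed towards the handle (clamp's -y). Hinge along x at y +6, z 56 mm. Sprung back (3 to 4 N at the grip, 9 N with the pad half in). Drives the jaw 42.5 mm per rad by a 5 mm ratchet, at most 7 mm lost until a tooth is caught: 10 to 17 mm a full stroke. Let back, the jaw stays (2 N friction); a pressed pad springs it back until the pressure is gone.
- trigger_mid (a point): Point at which to hold the trigger: on its centre line, 70 mm from the hinge; at rest at y +20, z 125 mm in the clamp's frame, fully squeezed at y -8, z 125. At rest the trigger leans 0.2 rad away from the handle, fully squeezed 0.2 rad towards it.
- trigger: Orange trigger paddle, 20 mm wide (across the clamp, x), 12 mm thick (y), from 22 to 92 mm from the hinge; its top stands 146 mm above the bench. Origin at the hinge. Best pushed on its front face (+y side) with shut fingers from above; a light pinch across its width slips. Its free space to the handle is about 40 mm at rest and 12 mm fully squeezed.
- ram (a joint): Advance of bar and jaw from fully back, m (0 to 0.070). It starts between 0 and 0.015.
- jaw: Moving jaw: steel bar with an upright blue plate 64 x 10 x 56 mm at its front; its sprung pad rides before the plate. Axes as the clamp's; origin at the clamp's origin when fully back.
- pad_in (a joint): How far the jaw's sprung pad is pressed in towards the jaw plate, m: 0 = free, 0.015 = fully in. Spring 900 N/m, so 0.0075 (half way) is about 7 N. Once the carton rests on the stop it is pressed in as far as the jaw advances.
- pad: Orange pad plate with a black rubber front, 58 wide x 50 mm high, in front of the jaw plate, free gap to the jaw plate 16 mm when not pressed. Origin at the clamp's origin when the jaw is fully back and the pad free.
- pad_front (a point): Centre of the pad's front face, at y +148, z 44 mm in the clamp's frame when the jaw is fully back and the pad free.
- anvil: Fixed stop at the far end of the clamp: blue upright plate 74 x 14 x 66 mm with a rubber front. Origin at the clamp's origin.
- anvil_face (a point): Centre of the fixed stop's face that the carton is pressed against: y +258, z 44 mm in the clamp's frame.
- carton: White carton 62 x 62 x 58 mm, about 90 g, lying loose on the clamp's base plate between pad and stop. Origin at the centre of its underside, z up.
- tape: Loose brown tape roll, 110 mm diameter, 48 mm high, lying flat to the right of the clamp. Origin under its centre.
- tool_driver: Loose screwdriver, 203 mm long, lying to the right of the clamp. Origin under its middle.

How it is judged (in metres and radians):
On the way, in this order (a step that is already met when the one before it is completed fails the run):
1. the transport lock is slid to its unlocked end stop (value of joint lock_slide above 0.027 m), for 0.1 s.
2. the jaw's pad presses the carton against the fixed stop (value of joint pad_in above 0.0015 m and contact force between carton and anvil above 0.8 N), for 0.1 s.
At the end, for the whole second after the job is handed in: The lock is within 4 mm of its unlocked end; the carton stands upright and still, pinched with more than 2.5 N between pad and fixed stop; the pad is pressed in 4 to 11 mm of its 15 mm; the fingers still hold the trigger squeezed (contact over 1 N) (value of joint lock_slide above 0.026 m and value of joint pad_in between 0.004 and 0.011 m and contact force between pad and carton above 2.5 N and contact force between carton and anvil above 2.5 N and contact force between the fingers and trigger above 1 N and angle between carton's own z axis and vertical below 0.1 rad and linear speed of carton below 0.01 m/s); the arm keeps its last pose, push and grip.
It fails at once if the carton is crushed: pad pressed in more than 13 mm, or more than 20 N on the carton (value of joint pad_in above 0.013 m or contact force between pad and carton above 20 N).
It fails at once if the robot pushes on jaw, bar, pad or carton (contact force between any of the fingers, the arm and jaw above 2 N or contact force between any of the fingers, the arm and carton above 1 N).
It fails at once if the tape roll or the screwdriver is moved more than 30 mm (distance of any of tape, tool_driver from where it was at the start of the episode above 0.03 m).
It also fails if it takes over 72 s, if anything falls off the work surface, if the arm or the gripper's body presses on something with over 40 N, if the wrist force passes 120 N, or if a joint passes its speed limit or range.

## Working session

There is one attempt and no reset: what is moved stays moved. The work goes in short steps, Python scripts to look and compute and a tool call to move; the robot and the scene stay as the last step left them, time stands still between calls to the robot, and variables do not carry over. Pictures are saved under pics/ and viewed, at most 10 in all, crops included, and the job is handed in when it is done.

Besides the shell and the picture viewer there is one more tool, called after "Call:" as name([rows], argument=value, ...), one row to a line, values as JSON. servo_tool: Moves the arm, as the interface text tells. Its arguments: {"type":"object","properties":{"increments":{"type":"array","items":{"type":"array"}}},"required":["increments"]}

```bash
mkdir -p pics
cat > h.py <<'E'
import numpy as np,cv2
from workcell import status,eyes,job,nets,arm
def ray(p,uv):
    d=np.array([(uv[0]-p['cx'])/p['fx'],(uv[1]-p['cy'])/p['fy'],1.]);R=np.array(p['rotation'])
    return np.array(p['position'],float),R@d
def at_z(p,uv,z):
    o,d=ray(p,uv);return o+d*(z-o[2])/d[2]
def proj(p,X):
    c=np.array(p['rotation']).T@(np.array(X)-p['position']);return np.array([c[0]/c[2]*p['fx']+p['cx'],c[1]/c[2]*p['fy']+p['cy']])
def tri(*ra):
    A=np.zeros((3,3));b=np.zeros(3)
    for o,d in ra:
        d=d/np.linalg.norm(d);M=np.eye(3)-np.outer(d,d);A+=M;b+=M@o
    return np.linalg.solve(A,b)
def save(p,n):cv2.imwrite('pics/'+n,p['img'][:,:,::-1])
E
python3 - <<'E'
from h import *
s=eyes.camera('scene');t=eyes.camera('top');cv2.imwrite('pics/a.png',cv2.resize(np.vstack([s['img'],t['img']])[:,:,::-1],(400,600)) if 0 else np.hstack([cv2.resize(x['img'],(400,300)) for x in(s,t)])[:,:,::-1])
print(np.round(s['position']),np.round(t['position']))
zs=dict(lock_knob=88,trigger_mid=125,pad_front=44,anvil_face=44,clamp=0,carton=0,tape=0,tool_driver=0)
for n,z in zs.items():
    R=[];o=[]
    for p in(s,t):
        r=nets.place_of(n,p)
        if r:
            uv=np.array(r[0]['point'])*[512,384];R.append(ray(p,uv));o.append((np.round(uv),round(r[0]['conf'],2),np.round(at_z(p,uv,z))))
    print(n,o,np.round(tri(*R)) if len(R)==2 else '')
st=status.get_state();print(st)
E
```

```text
[-117. -734.  743.] [ 382. -148. 1264.]Traceback (most recent call last):
  File "<stdin>", line 10, in <module>
  File "h.py", line 5, in ray
    return np.array(p['position'],float),R@d
                                         ~^~
ValueError: matmul: Input operand 1 has a mismatch in its core dimension 0, with gufunc signature (n?,k),(k,m?)->(n?,m?) (size 3 is different from 4)
```

View pics/a.png

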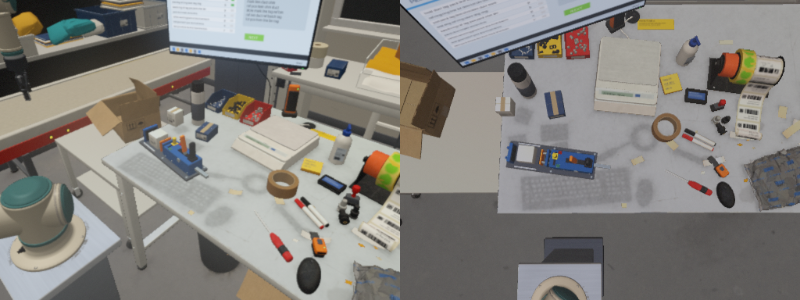

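The side-by-side picture shows the clamp at about (555,158) in the top half, with its bar along world y and the stop to the left. The tape is at (665,127). The camera rotation is a quaternion, so I'll fix the helper.

```bash
sed -i "s/R=np.array(p\['rotation'\])$/R=rot(p)/; s/np.array(p\['rotation'\]).T/rot(p).T/" h.py
cat >> h.py <<'E'
from scipy.spatial.transform import Rotation
def rot(p):return Rotation.from_quat(p['rotation']).as_matrix()
E
python3 - <<'E'
from h import *
s=eyes.camera('scene');t=eyes.camera('top')
zs=dict(lock_knob=88,trigger_mid=125,pad_front=44,anvil_face=44,clamp=0,carton=0,tape=0,tool_driver=0)
for n,z in zs.items():
    R=[];o=[]
    for p in(s,t):
        r=nets.place_of(n,p)
        if r:
            uv=np.array(r[0]['point'])*[512,384];R.append(ray(p,uv));o.append((np.round(uv),round(r[0]['conf'],2),np.round(at_z(p,uv,z))))
    print(n,o,np.round(tri(*R)) if len(R)==2 else '')
st=status.get_state();print(st)
a=cv2.resize(t['img'][150:250,120:270],(600,400),interpolation=cv2.INTER_CUBIC);cv2.imwrite('pics/b.png',a[:,:,::-1])
E
```

```text
lock_knob [(array([223., 180.]), 0.44, array([554.,   8.,  88.])), (array([195., 200.]), 0.64, array([554.,  23.,  88.]))] [559.  21.  79.]
trigger_mid [(array([235., 178.]), 0.63, array([545., -56., 125.])), (array([219., 201.]), 0.4, array([545., -54., 125.]))] [546. -54. 123.]
pad_front [(array([211., 185.]), 0.47, array([550.,  68.,  44.])), (array([180., 201.]), 0.47, array([557.,  75.,  44.]))] [558.  77.  36.]
anvil_face [(array([194., 172.]), 0.67, array([565., 171.,  44.])), (array([145., 195.]), 0.69, array([573., 180.,  44.]))] [574. 183.  35.]
clamp [(array([238., 217.]), 0.6, array([525., -81.,   0.])), (array([231., 208.]), 0.76, array([541., -79.,   0.]))] [539. -75. -10.]
carton [(array([206., 183.]), 0.75, array([590., 141.,   0.])), (array([164., 196.]), 0.77, array([579., 131.,   0.]))] [578. 128.  12.]
tape [(array([358., 241.]), 0.89, array([ 673., -421.,    0.])), (array([338., 163.]), 0.55, array([ 686., -423.,    0.]))] [ 684. -421.   -7.]
tool_driver [(array([341., 305.]), 0.91, array([ 446., -501.,   -0.])), (array([367., 232.]), 0.67, array([ 465., -505.,    0.]))] [ 461. -502.  -11.]
{'time_s': 1.05, 'qpos': array([ 1.02597789e+00,  2.75856249e-01,  1.50489449e+00, -1.64995529e-05,
        1.36073823e+00, -1.20981964e-01]), 'joint_vel': array([ 0.00082325,  0.0008017 , -0.00034099,  0.00020195, -0.00056839,
       -0.00089883]), 'joint_efforts': array([ 1.33741014e-04, -4.16675699e+01, -2.46101028e+01, -4.89709282e-05,
        3.49320248e-05,  1.19987263e-06]), 'ee_pos': array([236.48702005, 524.13999418, 193.95518633]), 'tcp_rot': array([2.10333930e-01, 9.77629600e-01, 4.63604946e-05, 2.45672335e-05]), 'wrist_force': array([-1.55902641,  0.43975146, -0.06383115]), 'torque': array([0.00782229, 0.01182021, 0.0102153 ]), 'gripper_force': 0.0, 'gripper_width': 85.36568997269916}
```

View pics/b.png

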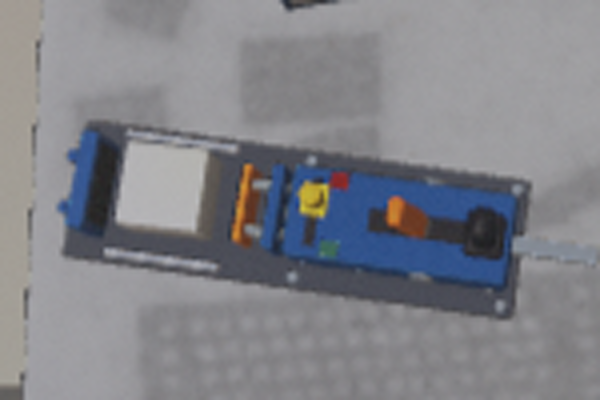

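The close-up shows the stop at left, the carton, the orange pad, the yellow knob at (314,200) by the red mark, the trigger at (408,215) and the handle at (487,230). I'll fit the clamp's pose from the base plate corners.

Run:
```python
from h import *
from scipy.optimize import least_squares
t=eyes.camera('top');s=eyes.camera('scene')
px=[(92,120),(530,182),(512,318),(63,255)];C=[(55,290),(55,-65),(-55,-65),(-55,290)]
C=[(*c,12) for c in C]+[(15,92,100),(0,-38,144),(0,22,143)];px+=[(314,197),(487,226),(408,213)]
px=np.array(px)/4+[119.6,149.6]
def T(v,X):
    c,q=np.cos(v[2]),np.sin(v[2]);return np.array([v[0]+c*X[0]-q*X[1],v[1]+q*X[0]+c*X[1],X[2]])
f=lambda v:np.ravel([proj(t,T(v,c))-p for c,p in zip(C,px)])
r=least_squares(f,[540,-75,-.14]);v=r.x;print(v,np.round(r.fun.reshape(-1,2),1))
import json;json.dump(list(v),open('v.json','w'))
for n,X in dict(knob=(15,92,88),unl=(-15,92,88),trig=(0,20,125),sq=(0,-8,125)).items():print(n,np.round(T(v,X),1),np.round(proj(s,T(v,X))))
print(Rotation.from_quat(status.get_state()['tcp_rot']).as_matrix().round(3))
```

```text
[ 5.32921181e+02 -7.82980403e+01 -1.43588883e-01] [[-0.5  0.1]
 [ 1.3  0.3]
 [ 0.8  1.1]
 [ 0.2  0.7]
 [ 0.1 -2.2]
 [-0.2 -0.1]
 [-1.6  0.2]]
knob [560.9  10.6  88. ] [224. 179.]
unl [531.2  14.9  88. ] [217. 182.]
trig [535.8 -58.5 125. ] [234. 180.]
sq [531.8 -86.2 125. ] [239. 184.]
[[-0.912  0.411  0.   ]
 [ 0.411  0.912  0.   ]
 [-0.     0.    -1.   ]]
```

Call:
servo_tool([
  [[-0.05,-0.033,-0.01],0.13,0.07],
  [[-0.1,-0.067,-0.01],0.26,0.07],
  [[-0.15,-0.1,-0.01],0.39,0.07],
  [[-0.2,-0.133,-0.01],0.52,0.07],
  [[-0.25,-0.167,-0.01],0.65,0.07],
  [[-0.3,-0.2,-0.01],0.78,0.07],
  [[-0.35,-0.233,-0.01],0.91,0.07],
  [[-0.4,-0.267,-0.01],1.04,0.07],
  [[-0.45,-0.3,-0.01],1.17,0.07],
  [[-0.501,-0.334,-0.01],1.29,0.07],
])

```text
time_s: 2.4
ee_pos: [556.8, 11.9, 204.1]
tcp_rot: [0.757, 0.653, 0.0, 0.0]
wrist_force: [0.4, 0.6, -0.0]
gripper_width: 69.9
gripper_force: 0.0
```

Call:
servo_tool([
  [[0,0,0],0,0.07],
])

```text
time_s: 2.52
ee_pos: [558.1, 9.7, 203.4]
tcp_rot: [0.758, 0.653, -0.0, 0.001]
wrist_force: [-0.8, 0.9, -0.8]
gripper_width: 70.0
gripper_force: 0.0
```

Run:
```python
from h import *
st=status.get_state();print(st['ee_pos'],Rotation.from_quat(st['tcp_rot']).as_matrix().round(3),st['qpos'])
s=eyes.camera('scene');a=cv2.resize(s['img'][100:240,150:290],(600,600),interpolation=cv2.INTER_CUBIC);cv2.imwrite('pics/c.png',a[:,:,::-1])
print((proj(s,st['ee_pos'])-[150,100])*600/140)
```

```text
[558.13170859   9.67313855 203.38926495] [[ 0.148  0.989  0.001]
 [ 0.989 -0.148 -0.001]
 [-0.001  0.001 -1.   ]] [-1.06335309e-01  2.44863233e-01  1.52486525e+00 -1.38154539e-03
  1.37077037e+00  4.24149222e-02]
[307.19156825 202.18985411]
```

View pics/c.png

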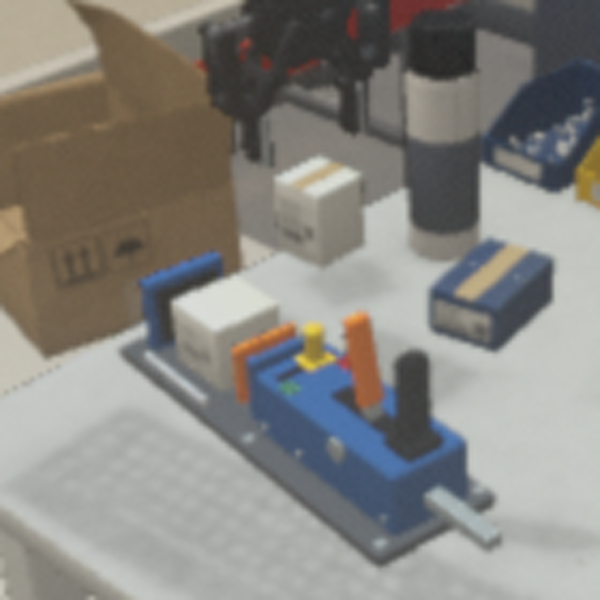

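The gripper hovers over the knob, which shows at crop (314,340) and so full-image (223,179), matching the fit. Next I'll descend and pinch.

Call:
servo_tool([
  [[0,0.001,0.05],0,0.06],
  [[0,0.001,0.1],0,0.06],
  [[0,0.001,0.122],0,0.06],
  [[0,0.001,0.122],0,0.06],
  [[0,0.001,0.122],0,0.012],
  [[0,0.001,0.122],0,0.012],
  [[0,0.001,0.122],0,0.012],
  [[0,0.001,0.122],0,0.012],
])

```text
time_s: 3.58
ee_pos: [557.1, 13.5, 82.5]
tcp_rot: [0.756, 0.655, 0.0, 0.0]
wrist_force: [-0.7, 0.4, -0.5]
gripper_width: 11.9
gripper_force: 0.0
```

Run:
```python
from h import *
s=eyes.camera('scene');t=eyes.camera('top');a=[cv2.resize(x,(400,400),interpolation=cv2.INTER_CUBIC) for x in (s['img'][140:220,180:260],t['img'][160:240,150:230])]
cv2.imwrite('pics/d.png',np.hstack(a)[:,:,::-1])
st=status.get_state();print(st['ee_pos'],(proj(s,st['ee_pos'])-[180,140])*5,(proj(t,st['ee_pos'])-[150,160])*5)
```

```text
[556.89483575  13.48005646  82.1486865 ] [214.2214872  201.46443047] [240.19987097 194.53681976]
```

View pics/d.png

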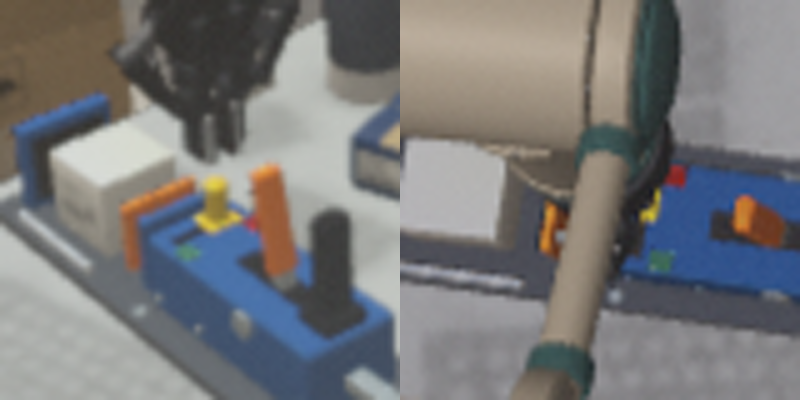

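Run:
```python
from h import *
s=eyes.camera('scene');t=eyes.camera('top')
uv=(223.6,171.6)
for z in(82,95,105,110,115):print(z,at_z(s,uv,z).round())
st=status.get_state();R=Rotation.from_quat(st['tcp_rot']).as_matrix();P=st['ee_pos'];print(P,st['qpos'],s['fx'],t['fx'],t['rotation'],s['rotation'])
im=t['img'].copy()
im=cv2.resize(im[150:250,140:240],(600,600),interpolation=cv2.INTER_CUBIC)
for h,c in((73,(255,0,0)),(103,(0,255,0))):
    q=[((proj(t,P+R@np.array([a*42.5,b*38,-h]))-[140,150])*6).astype(int) for a,b in((1,1),(1,-1),(-1,-1),(-1,1))]
    cv2.polylines(im,[np.array(q)],True,c,1)
im2=cv2.resize(s['img'][100:200,160:260],(600,600),interpolation=cv2.INTER_CUBIC)
for off,c in((0,(255,0,0)),(27,(0,255,0))):
  for h in (0,73):
    q=[((proj(s,P+R@np.array([a*(42 if h else 11),b*(38 if h else 20),-h-off]))-[160,100])*6).astype(int) for a,b in((1,1),(1,-1),(-1,-1),(-1,1))]
    cv2.polylines(im2,[np.array(q)],True,c,1)
cv2.imwrite('pics/e.png',cv2.resize(np.hstack([im,im2]),(800,400))[:,:,::-1])
```

```text
82 [596.  50.  82.]
95 [581.  34.  95.]
105 [571.  22. 105.]
110 [565.  16. 110.]
115 [560.  10. 115.]
[556.83269183  13.48408734  81.97296061] [-1.00784595e-01  3.34537159e-01  1.71535752e+00  1.14576932e-04
  1.09156336e+00  4.23050414e-02] 372.1798974103844 403.7323829034315 [-0.70410809  0.70545164 -0.0580315   0.05658734] [ 0.80839318 -0.36581998  0.18698094 -0.42156178]
```

View pics/e.png

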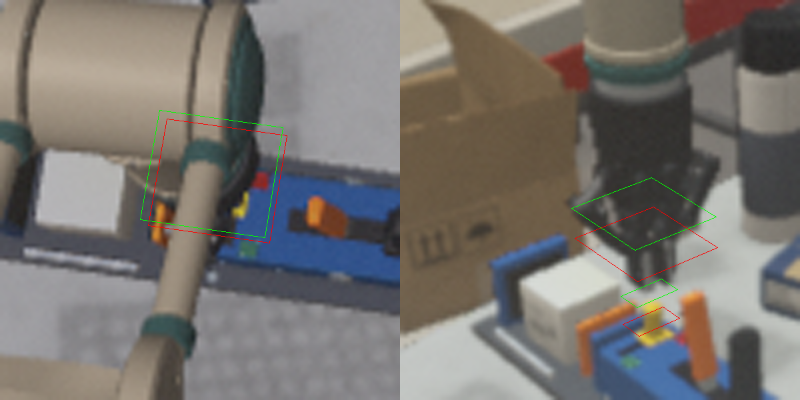

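The crops show the knob fully visible at (650,320) with the closed fingertips above it at (655,285). The real tips are about 30 mm higher than the reported TCP, so the pinch was in air. I'll go down in small steps and watch the force.

Call:
servo_tool([
  [[0,0,0],0,0.06],
  [[0,0,0],0,0.06],
  [[0,0,0.005],0,0.06],
  [[0,0,0.01],0,0.06],
  [[0,0,0.01],0,0.06],
])

```text
time_s: 4.4
ee_pos: [556.2, 13.6, 71.2]
tcp_rot: [0.756, 0.655, -0.0, -0.001]
wrist_force: [-0.1, 0.4, -0.0]
gripper_width: 59.8
gripper_force: 0.0
```

Call:
servo_tool([
  [[0,0,0.003],0,0.06],
  [[0,0,0.006],0,0.06],
  [[0,0,0.006],0,0.06],
])

```text
time_s: 4.78
ee_pos: [556.6, 13.6, 65.6]
tcp_rot: [0.756, 0.655, -0.0, -0.0]
wrist_force: [-0.0, 0.2, 0.4]
gripper_width: 60.2
gripper_force: 0.0
```

Call:
servo_tool([
  [[0,0,0.003],0,0.06],
  [[0,0,0.006],0,0.06],
  [[0,0,0.006],0,0.06],
])

```text
time_s: 5.15
ee_pos: [556.5, 13.6, 59.6]
tcp_rot: [0.756, 0.655, -0.0, -0.0]
wrist_force: [-0.7, 0.2, 0.8]
gripper_width: 60.1
gripper_force: 0.0
```

Call:
servo_tool([
  [[0,0,0.003],0,0.06],
  [[0,0,0.006],0,0.06],
  [[0,0,0.006],0,0.06],
])

```text
time_s: 5.52
ee_pos: [556.5, 13.6, 53.6]
tcp_rot: [0.756, 0.655, -0.0, -0.0]
wrist_force: [-0.3, 0.3, 0.1]
gripper_width: 59.9
gripper_force: 0.0
```

Call:
servo_tool([
  [[0,0,0.003],0,0.04],
  [[0,0,0.004],0,0.01],
  [[0,0,0.004],0,0.01],
  [[0,0,0.004],0,0.01],
  [[0,0,0.004],0,0.01],
])

```text
time_s: 6.15
ee_pos: [556.6, 13.6, 49.9]
tcp_rot: [0.756, 0.655, -0.0, -0.0]
wrist_force: [-0.8, 0.6, 0.7]
gripper_width: 12.4
gripper_force: 58.5
```

Run:
```python
from h import *
s=eyes.camera('scene')
im2=cv2.resize(s['img'][130:210,185:265],(600,600),interpolation=cv2.INTER_CUBIC)
cv2.imwrite('pics/f.png',im2[:,:,::-1]);st=status.get_state();print(st['ee_pos'],st['wrist_force'],st['gripper_force'],st['gripper_width'])
```

```text
[556.63036882  13.58739774  49.86911535] [-0.53839436 -0.31438462  0.29392828] 58.507953928783536 12.176333262895099
```

View pics/f.png

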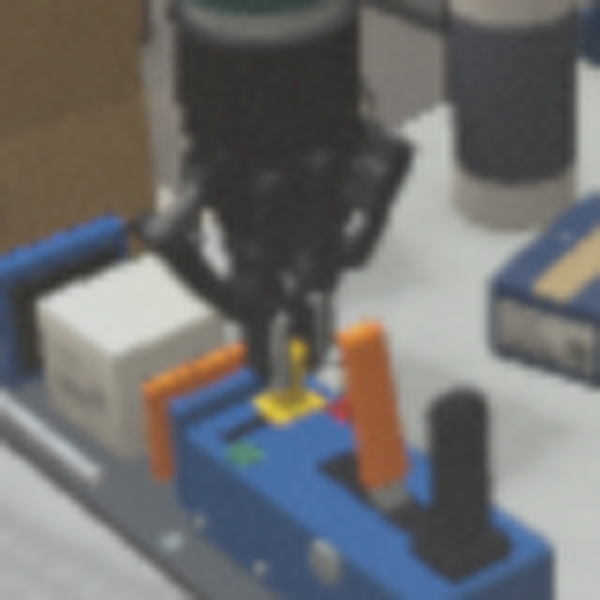

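The fingers now pinch the knob at crop (297,365), slightly off centre, with 58 N of grip. I'll slide it along the clamp's -x, which is the tool's -y.

Call:
servo_tool([
  [[0,-0.005,0],0,0.01],
  [[0,-0.01,0],0,0.01],
  [[0,-0.015,0],0,0.01],
  [[0,-0.02,0],0,0.01],
  [[0,-0.025,0],0,0.01],
  [[0,-0.028,0],0,0.01],
  [[0,-0.028,0],0,0.01],
])

```text
time_s: 7.08
ee_pos: [532.4, 17.0, 50.1]
tcp_rot: [0.756, 0.655, 0.002, 0.003]
wrist_force: [8.1, -1.2, -7.8]
gripper_width: 12.5
gripper_force: 58.8
```

Call:
servo_tool([
  [[0,-0.002,0],0,0.01],
  [[0,-0.003,0],0,0.01],
  [[0,-0.003,0],0,0.01],
])

```text
time_s: 7.45
ee_pos: [532.4, 16.9, 50.2]
tcp_rot: [0.756, 0.655, 0.004, 0.005]
wrist_force: [12.9, -2.6, -12.1]
gripper_width: 12.0
gripper_force: 58.6
```

Call:
servo_tool([
  [[0,0.005,0],0,0.01],
  [[0,0.005,0],0,0.04],
  [[0,0.005,0],0,0.04],
  [[0,0.005,-0.04],0,0.04],
  [[0,0.005,-0.09],0,0.04],
  [[-0.02,0.015,-0.09],0,0.0],
  [[-0.045,0.02,-0.09],0,0.0],
  [[-0.045,0.02,-0.09],0,0.0],
  [[-0.045,0.02,-0.09],0,0.0],
])

```text
time_s: 8.57
ee_pos: [538.7, -28.7, 139.8]
tcp_rot: [0.756, 0.655, -0.0, -0.001]
wrist_force: [-0.1, -0.3, -0.5]
gripper_width: -0.0
gripper_force: 0.0
```

Run:
```python
from h import *
s=eyes.camera('scene')
im2=cv2.resize(s['img'][130:210,185:265],(600,600),interpolation=cv2.INTER_CUBIC)
cv2.imwrite('pics/g.png',im2[:,:,::-1]);st=status.get_state();print(st['ee_pos'],st['wrist_force'],st['gripper_width'])
```

```text
[538.85359908 -28.55886401 139.76705045] [ 0.92180851 -0.77208875  0.11933717] -0.09495263737815528
```

View pics/g.png

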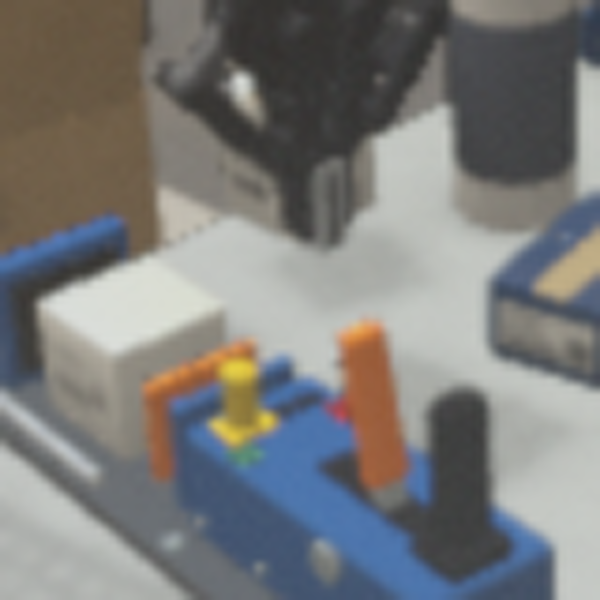

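The knob stands at the green mark (240,400) and the tips are at (325,240), clear of the trigger. I'll lower the shut fingers in front of the trigger and make the first stroke.

Call:
servo_tool([
  [[0,0.001,0.025],0,0],
  [[0,0.001,0.05],0,0],
  [[0,0.001,0.05],0,0],
])

```text
time_s: 9.0
ee_pos: [538.4, -28.4, 88.1]
tcp_rot: [0.756, 0.655, -0.001, -0.002]
wrist_force: [-0.1, -0.4, -0.7]
gripper_width: 0.2
gripper_force: 0.0
```

Call:
servo_tool([
  [[-0.005,0,0],0,0],
  [[-0.01,0,0],0,0],
  [[-0.015,0,0],0,0],
  [[-0.02,0,0],0,0],
  [[-0.02,0,0],0,0],
])

```text
time_s: 9.62
ee_pos: [538.3, -49.9, 90.3]
tcp_rot: [0.756, 0.655, 0.001, 0.001]
wrist_force: [1.6, 2.0, 1.9]
gripper_width: -0.2
gripper_force: 1.4
```

Call:
servo_tool([
  [[-0.005,0,0],0,0],
  [[-0.01,0,0],0,0],
  [[-0.015,0,0],0,0],
  [[-0.015,0,0],0,0],
])

```text
time_s: 10.12
ee_pos: [535.8, -64.9, 89.8]
tcp_rot: [0.756, 0.655, 0.0, 0.0]
wrist_force: [2.6, 2.9, 2.5]
gripper_width: -0.0
gripper_force: 1.8
```

```bash
cat > m.py <<'E'
from h import *
import json,sys
v=json.load(open('v.json'))
def cl(P):
    c,q=np.cos(v[2]),np.sin(v[2]);d=np.array(P)[:2]-v[:2];return np.round([c*d[0]+q*d[1],-q*d[0]+c*d[1]],1)
s=eyes.camera('scene');t=eyes.camera('top')
for n,z in dict(pad_front=44,carton=0,jaw=0,trigger_mid=125).items():
    for p,k in((s,'s'),(t,'t')):
        r=nets.place_of(n,p)
        if r:print(n,k,round(r[0]['conf'],2),cl(at_z(p,np.array(r[0]['point'])*[512,384],z)))
st=status.get_state();print(cl(st['ee_pos']),st['ee_pos'],st['wrist_force'])
if len(sys.argv)>1:
    cv2.imwrite('pics/'+sys.argv[1],np.hstack([cv2.resize(x,(400,400),interpolation=cv2.INTER_CUBIC) for x in (s['img'][130:210,185:265],t['img'][160:240,140:220])])[:,:,::-1])
E
python3 m.py i.png
```

```text
pad_front s 0.43 [  8.  170.9]
pad_front t 0.39 [ 11.9 158. ]
carton s 0.82 [ 30.4 237.7]
carton t 0.96 [ 17.8 207.5]
jaw s 0.69 [ 58.6 200.4]
jaw t 0.75 [ -4.2 107.9]
trigger_mid s 0.58 [ 1.4 -5.6]
[ 0.6 14.3] [535.56195469 -64.22036837  89.85200059] [3.36015099 2.80648978 1.27772257]
```

View pics/i.png

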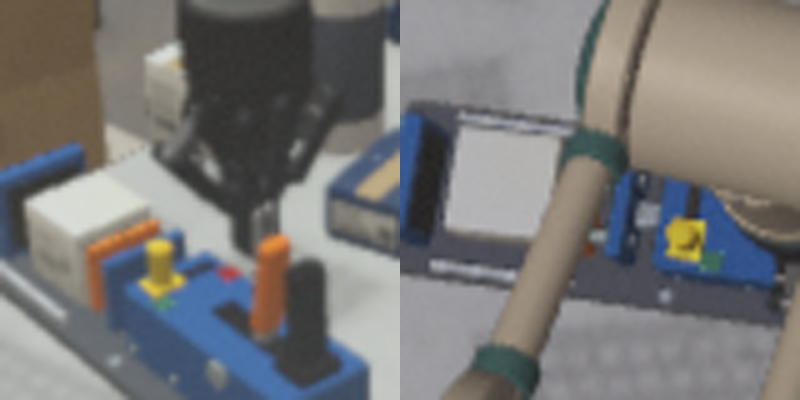

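The trigger is squeezed almost to the handle (270,290) and the jaw has advanced, with the pad now close to the carton. I'll finish this stroke, let back and pump again.

Call:
servo_tool([
  [[-0.004,0,0],0,0],
  [[-0.006,0,0],0,0],
  [[-0.006,0,0],0,0],
])

```text
time_s: 11.0
ee_pos: [535.3, -66.4, 89.7]
tcp_rot: [0.756, 0.654, 0.003, -0.002]
wrist_force: [4.4, 11.5, 0.5]
gripper_width: -0.1
gripper_force: 6.2
```

Call:
servo_tool([
  [[0.01,0,0],0,0],
  [[0.02,0,0],0,0],
  [[0.03,0,0],0,0],
  [[0.037,0,0],0,0],
  [[0.037,0,0],0,0],
])

```text
time_s: 11.62
ee_pos: [539.5, -33.3, 89.7]
tcp_rot: [0.755, 0.655, -0.001, -0.0]
wrist_force: [-0.8, 1.5, -0.6]
gripper_width: -0.1
gripper_force: 0.8
```

```bash
python3 m.py
```

```text
pad_front t 0.6 [  8.1 164.8]
carton s 0.88 [ 12.  231.6]
carton t 0.67 [ 12.4 212.6]
trigger_mid s 0.64 [0.6 8.5]
trigger_mid t 0.43 [ 4.7 27.7]
[ 0.2 45.3] [539.58636059 -33.52291907  89.81827145] [-0.30995775  1.51182806  0.30948183]
```

Call:
servo_tool([
  [[0.004,0,0],0,0],
  [[0.004,0,0],0,0],
  [[-0.007,0,0],0,0],
  [[-0.014,0,0],0,0],
  [[-0.021,0,0],0,0],
  [[-0.028,0,0],0,0],
  [[-0.032,0,0],0,0],
  [[-0.034,0,0],0,0],
  [[-0.034,0,0],0,0],
])

```text
time_s: 13.25
ee_pos: [535.7, -66.4, 89.9]
tcp_rot: [0.756, 0.654, 0.001, -0.0]
wrist_force: [2.7, 6.9, 2.4]
gripper_width: -0.2
gripper_force: 3.5
```

```bash
python3 m.py
```

```text
pad_front s 0.49 [ -8.  171.9]
pad_front t 0.37 [  2.8 180.2]
carton s 0.84 [ 12.3 231.3]
carton t 0.72 [ 13.7 215.1]
trigger_mid s 0.43 [ -7.6 -15.1]
[ 1.  12.2] [535.65106815 -66.38606138  89.87886607] [2.0374446  6.34264864 2.11953852]
```

Call:
servo_tool([
  [[0.01,0,0],0,0],
  [[0.02,0,0],0,0],
  [[0.03,0,0],0,0],
  [[0.038,0,0],0,0],
  [[0.038,0,0],0,0],
])

```text
time_s: 14.38
ee_pos: [540.3, -29.3, 89.8]
tcp_rot: [0.755, 0.655, -0.0, 0.0]
wrist_force: [0.5, 1.1, 0.3]
gripper_width: 0.4
gripper_force: 0.0
```

```bash
python3 m.py j.png
```

```text
pad_front s 0.67 [1.000e-01 1.787e+02]
pad_front t 0.67 [  4.2 184.2]
carton s 0.58 [ 10.4 239.5]
carton t 0.5 [ 12.5 219.3]
jaw s 0.56 [-1.6  3.5]
jaw t 0.3 [26.4 34.2]
trigger_mid s 0.69 [ 6.3 29.1]
trigger_mid t 0.38 [ 6.3 28.4]
[ 0.5 49.1] [540.48902813 -29.78816876  89.93049904] [ 0.43266739 -0.23409719  0.57078284]
```

View pics/j.png

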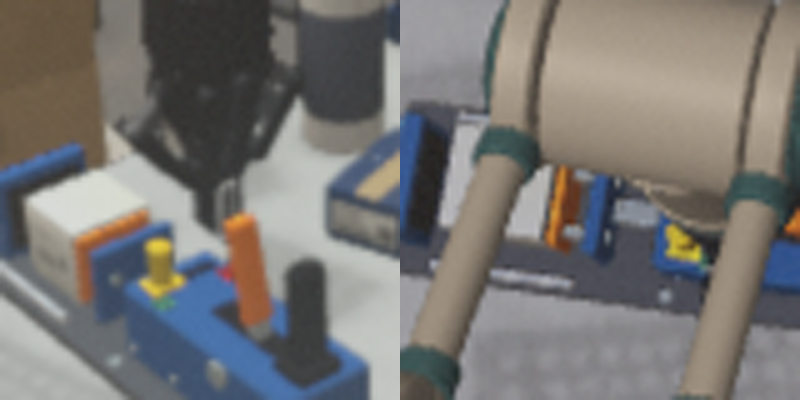

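The trigger is back at rest. The pad (115,255) touches the carton, which is still some 13 mm short of the stop. The third stroke comes next, in stages.

Call:
servo_tool([
  [[-0.007,0,0],0,0],
  [[-0.014,0,0],0,0],
  [[-0.021,0,0],0,0],
  [[-0.026,0,0],0,0],
  [[-0.026,0,0],0,0],
])

```text
time_s: 15.5
ee_pos: [537.0, -55.8, 90.1]
tcp_rot: [0.756, 0.655, 0.0, 0.0]
wrist_force: [1.6, 3.4, 3.6]
gripper_width: 0.1
gripper_force: 1.8
```

Call:
servo_tool([
  [[-0.004,0,0],0,0],
  [[-0.007,0,0],0,0],
  [[-0.007,0,0],0,0],
])

```text
time_s: 15.88
ee_pos: [536.0, -62.6, 89.9]
tcp_rot: [0.756, 0.655, 0.0, 0.0]
wrist_force: [2.5, 2.8, 3.2]
gripper_width: -0.2
gripper_force: 2.1
```

Call:
servo_tool([
  [[-0.002,0,0],0,0],
  [[-0.004,0,0],0,0],
  [[-0.004,0,0],0,0],
])

```text
time_s: 16.25
ee_pos: [535.4, -66.2, 89.6]
tcp_rot: [0.756, 0.655, 0.0, -0.0]
wrist_force: [3.0, 4.2, 1.1]
gripper_width: -0.1
gripper_force: 2.3
```

```bash
python3 m.py k.png
```

```text
pad_front s 0.4 [  0.6 198.2]
pad_front t 0.64 [  5.8 196.2]
carton s 0.69 [  5.5 243.7]
carton t 0.83 [ 18.3 228.8]
trigger_mid s 0.67 [ 4.1 -5.7]
[ 0.7 12.3] [535.40647122 -66.1941182   89.6873429 ] [3.0577509  4.69219195 0.26094065]
```

View pics/k.png

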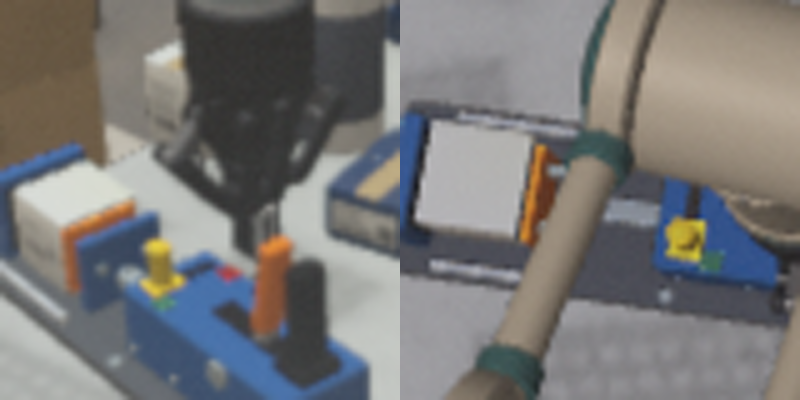

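The carton now stands at the stop, at (425,180) in the top half, with the pad against it at y of about 196. The fourth stroke goes in small steps, watching the force.

Call:
servo_tool([
  [[0.01,0,0],0,0],
  [[0.02,0,0],0,0],
  [[0.03,0,0],0,0],
  [[0.037,0,0],0,0],
  [[0.037,0,0],0,0],
])

```text
time_s: 17.38
ee_pos: [540.3, -29.3, 89.9]
tcp_rot: [0.755, 0.655, -0.0, 0.0]
wrist_force: [-0.3, 0.2, -0.4]
gripper_width: -0.0
gripper_force: 0.0
```

```bash
python3 m.py
```

```text
pad_front s 0.55 [ 17.1 208.1]
pad_front t 0.46 [  7.5 195. ]
carton s 0.86 [  7.5 248.8]
carton t 0.62 [ 20.3 234.9]
trigger_mid s 0.48 [ 6.1 18.4]
trigger_mid t 0.47 [-3.9 22.8]
[ 0.5 49.1] [540.44553582 -29.77632891  89.90157566] [0.03174074 0.59220093 0.47413877]
```

Call:
servo_tool([
  [[-0.006,0,0],0,0],
  [[-0.012,0,0],0,0],
  [[-0.016,0,0],0,0],
  [[-0.016,0,0],0,0],
])

```text
time_s: 18.38
ee_pos: [538.5, -45.6, 90.2]
tcp_rot: [0.756, 0.655, 0.0, 0.0]
wrist_force: [0.4, 4.3, 2.9]
gripper_width: -0.2
gripper_force: 1.9
```

Call:
servo_tool([
  [[-0.002,0,0],0,0],
  [[-0.004,0,0],0,0],
  [[-0.004,0,0],0,0],
])

```text
time_s: 18.75
ee_pos: [537.9, -49.3, 90.0]
tcp_rot: [0.756, 0.655, 0.0, 0.0]
wrist_force: [1.6, 4.4, 3.2]
gripper_width: 0.5
gripper_force: 2.4
```

Call:
servo_tool([
  [[-0.002,0,0],0,0],
  [[-0.003,0,0],0,0],
  [[-0.003,0,0],0,0],
])

```text
time_s: 19.12
ee_pos: [537.6, -51.7, 90.1]
tcp_rot: [0.756, 0.655, 0.001, -0.0]
wrist_force: [0.4, 5.8, 4.3]
gripper_width: -0.1
gripper_force: 3.0
```

```bash
python3 m.py
```

```text
pad_front s 0.46 [  2.2 205.1]
carton s 0.74 [ 24.7 265.4]
carton t 0.78 [ 13.8 237. ]
jaw s 0.58 [ 49.4 203.5]
trigger_mid s 0.65 [-1.8 12.2]
[ 0.8 27. ] [537.53925723 -51.6988011   90.08198511] [1.0617749  5.69666672 5.04981789]
```

Call:
servo_tool([
  [[-0.002,0,0],0,0],
  [[-0.003,0,0],0,0],
  [[-0.003,0,0],0,0],
])

```text
time_s: 20.0
ee_pos: [537.2, -54.3, 90.2]
tcp_rot: [0.756, 0.655, 0.001, -0.0]
wrist_force: [0.8, 7.5, 5.0]
gripper_width: 0.0
gripper_force: 3.5
```

Call:
servo_tool([
  [[-0.001,0,0],0,0],
  [[-0.002,0,0],0,0],
  [[-0.002,0,0],0,0],
])

```text
time_s: 20.38
ee_pos: [536.9, -56.1, 90.2]
tcp_rot: [0.756, 0.655, 0.001, -0.0]
wrist_force: [0.8, 7.4, 4.7]
gripper_width: 0.3
gripper_force: 3.8
```

Run:
```python
from h import *
w=[]
for i in range(6):
    eyes.camera('scene');w.append(status.get_state()['wrist_force'])
st=status.get_state();print(np.mean(w,0),np.std(w,0),st['ee_pos'],st['time_s'],st['gripper_force'])
```

```text
[1.48840897 7.59692952 5.28345876] [0.58888691 0.37280677 0.50128699] [536.93243216 -56.08003447  90.20642857] 20.675 3.810187429189682
```

```bash
python3 -c "
from workcell import job
print(job.close_job())"
```

```text
the job is handed in; nothing more can be done
None
```

I unlocked the transport lock, pumped the carton against the stop in four strokes, and handed the job in with the trigger still held squeezed. The pad is pressed in an estimated 6 to 7 mm, worked out from trigger force and travel. No verdict came back.

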